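# Work a rebushed concertina lever through the frame window and hold its pad open

### The job

Reach down through the open button window of the chrome frame and work the rebushed lever with the red felt with the fingertips: press it right down, let it spring all the way back up so its pad shuts, then press it right down again and finish holding it there with the pad fully open (the program ends while you hold it). Press gently, without pinching or forcing it. Do not touch the freshly plated chrome frame, do not press the white or green lever, and leave the loose things on the bench where they are.

Things in the scene. Friction and masses are not known exactly. Their poses are not given: they have to be found in the camera images.
- action_box: Cherrywood action box of a large square-ended concertina, 220 mm along its own x, 240 mm along y, fixed to the bench, closed walls 12 mm thick up to 46 mm. Origin: centre of its underside on the bench; z up, own x points from the button side to the pad side. Three brass levers lie inside along own x at own y = -38, 0 and +38 mm (which colour is where changes); each pivots on a brass post at own x = +10 mm, has its felted touch at own x = -45 mm and its pad at own x = +70 mm.
- frame: Freshly plated chrome button-board frame, a 220 x 240 mm plate 5 mm thick, bolted on top of the action box with the same axes; origin at the centre of its underside, 46 mm above the bench (top face at 51 mm, bolt heads to 52.5 mm). Its open button window, through which the touches are reached, spans own x from -88 to 0 mm and own y from -78 to +78 mm. The other half (x from 20 to 92 mm) is barred by fretwork.
- lever_red (a joint): Hinge of the brass lever with the red felt, rad: 0 = at rest, up, its pad shut on its hole; grows as the touch is pushed down; 0.16 = right down on its stop, pad fully open, 9 mm of travel at the touch. A spring holds it up: about 1 N on the touch starts it moving, about 3 N holds it right down, then it meets a firm stop that gives about 1 mm at the touch per 20 N (so it can read a little over 0.16). It springs back by itself when let go.
- lever_white (a joint): Hinge of the brass lever with the white felt, rad: 0 = at rest, up, its pad shut on its hole; grows as the touch is pushed down; 0.16 = right down on its stop, pad fully open, 9 mm of travel at the touch. Same spring.
- lever_green (a joint): Hinge of the brass lever with the green felt, rad: 0 = at rest, up, its pad shut on its hole; grows as the touch is pushed down; 0.16 = right down on its stop, pad fully open, 9 mm of travel at the touch. Same spring.
- red_touch (a point): Centre of the top face of the red felt disc (19 mm across, 2 mm thick) on the round brass touch at the lever's end; moves with the lever. At rest it lies 33 mm above the bench, 18 mm below the top face of the chrome frame.
- white_touch (a point): Centre of the top face of the white felt disc (19 mm across, 2 mm thick) on the round brass touch at the lever's end; moves with the lever. At rest it lies 33 mm above the bench, 18 mm below the top face of the chrome frame.
- green_touch (a point): Centre of the top face of the green felt disc (19 mm across, 2 mm thick) on the round brass touch at the lever's end; moves with the lever. At rest it lies 33 mm above the bench, 18 mm below the top face of the chrome frame.
- reed_wrench: Loose red-handled reed wrench, 170 mm long, 19 mm thick, lying on the bench beside the box; origin under its middle, own x along it, from the handle to the steel jaw.
- reed_pan: Loose cherrywood reed pan with chipped chamber walls, 150 x 120 x 22 mm, lying left on the bench; origin at the centre of its underside.
- button_board: Loose maple button board taken out of the frame, 86 x 154 x 7 mm with three rows of holes, lying right on the bench; origin at the centre of its underside.
- jar: Loose amber glass jar with a steel cap, 56 mm across, 75 mm high; origin at the centre of its underside.
- funnel: Tin funnel fixed in a hole of the bench top (it feeds an enamel bowl below), 110 mm across at the mouth, 60 mm high; origin at the centre of its foot on the bench.
- spare_post0: Loose spare brass lever post, 14 x 16 mm foot, 22 mm high, standing beside the box; origin at the centre of its underside.
- spare_post1: Loose spare brass lever post, 14 x 16 mm foot, 22 mm high, standing beside the box; origin at the centre of its underside.
- spare_post2: Loose spare brass lever post, 14 x 16 mm foot, 22 mm high, standing beside the box; origin at the centre of its underside.

How it is judged:
By the outcome, as a careful person would: the job done as asked, in the order asked, and still so for the second after the job is handed in, while the arm keeps its last pose, push and grip.
It also fails if it takes over 32 s, if anything falls off the work surface, if the arm or the gripper's body presses on something with over 40 N, if the wrist force passes 120 N, or if a joint passes its speed limit or range.

### The arm

A 7-joint arm with a two-finger parallel gripper is mounted at the origin on the work surface. World frame = base frame: x ahead of the robot, y to its left, z up, the work surface at z = 0. Lengths are in m, angles in rad, forces in N, time in s.
With the tool pointing down it reaches from about 0.4 to 0.9 m from the base axis. Payload 5.6 kg.
Tool frame: the origin (TCP) lies on the front face of the gripper's body, between the roots of the fingers; the fingertips stand 88 mm ahead of it and the grasp point (between the pads) lies 69 mm ahead of it; z points along the fingers, y is the direction in which the jaws open and shut (so a half turn about z gives the same grasp; the last joint's range is limited). The gripper opens to 92 mm and grips with 3 to 60 N. Pads are 20 mm wide; open, the fingers measure 128 mm over their backs; the gripper's body (75 mm by 189 mm) begins 69 mm behind the grasp point.
Start: joints at [-1.201, 0.468, -0.012, 1.603, 0.006, 1.071, -0.056], TCP at [0.261, 0.595, 0.303] pointing down, gripper open.
Joint ranges: [-2.53, 2.53], [-0.31, 2.02], [-1.57, 1.55], [0.28, 2.44], [-1.29, 4.43], [0.15, 1.84], [-2.92, 2.92]. Speed limits (rad/s): [2.57, 2.57, 3.14, 3.14, 3.14, 3.14, 3.14].

### API

Orientations are given as a 3x3 rotation matrix whose columns are the frame's x, y, z axes.
In Python, from station import bot, optics gives the robot as it stands.
- The arm moves only by the shell command python3 -m pendant 'ROWS' [FORCE]. ROWS is JSON, a list of rows, each an object of numbers: "claw": the opening, from -1 (shut) to 1 (fully open); "dx", "dy", "dz": the shift along the tool's x, y, z in mm; "turn": the turn about the tool's z in rad. A call has 1 to 8 rows; each row shifts and turns the pose as measured when the row begins, along the tool's axes as they then stand; what a row does not reach is not made up. A row lasts 1/10 s, in which the tool goes at most 50 mm and 8.59 degrees, less where a joint would pass 70% of its speed; a pose out of reach is approached as far as the arm can. A call with a gripper value outside its range is refused whole. The fingers move at their own pace and stop on an object; FORCE is the grip in N (left out, the last holds). Time passes only in rows, so rows that do not move let the fingers close. It gives the time, the measured TCP pose, the force and the opening at its end, in the units of the state.
- bot.observe(): the state, without advancing time (a new reading comes with each control period).
- optics.read_camera(name): name is "side" or "top"; returns the picture (480x640x3 uint8, red, green, blue); there is no depth.
- optics.camera_info(name): a dict with "mtx" (3x3 intrinsics, pixels), "R" (3x3) and "t" (3): a world point X has camera coordinates R X + t. Camera axes: x right, y down, z forward; pixel columns grow to the right and rows downward; lengths in m; the calibration is good to about 2 mm. A picture is of the moment at which its call begins. camera_info takes no time and is no camera call.
- bot.finish_job(): hands the job in, once; it reports no verdict.
Trained networks look in the newest picture that a camera, given by its name, has taken for a name from the list of things; names that differ only in an ending like _2 or _b are one class to them, and where a whole thing is asked for, a point or a joint stands for the part that bears it (a point fixed in the world has none). Each returns a list of dicts, best first, with "conf" (0 to 1); they miss things now and then, are a little off and sometimes report something else, mostly with a low value. They report only what shows in the picture. A call takes as long as a camera call.
- optics.trace(camera, target): "pixels" (480x640 bool, what is visible of it) and "rect" ([left, top, right, bottom] in pixels, round what is visible of it).
The state is a dict: "time": time; "joints": joint angles; "qd": joint speeds; "effort": joint torques, N m; "position": TCP position; "ee_rot": TCP orientation; "contact_force": force on the tool from outside, world axes, zero at the start; "ft_torque": the same for the moment, N m; "opening": opening from 0.0 (shut) to 1.0 (fully open).
Only numpy, scipy, OpenCV 4.12 (cv2) and the standard library are available. Lean on these libraries where they do the work, as an engineer would, in place of code of your own. Each camera call takes 0.05 s, during which the arm holds its last target. There are 200 camera calls.

## Working session

There is one attempt and no reset: what is moved stays moved. The work goes in short steps, Python scripts to look and compute and a shell command to move; the robot and the scene stay as the last step left them, time stands still between calls to the robot, and variables do not carry over. Pictures are saved under pics/ and viewed, about 8 in all and at most 12, crops included, and the job is handed in when it is done.

```bash
mkdir -p pics; python3 - <<'E'
from station import bot, optics
import cv2,numpy as np
s=bot.observe(); print({k:np.round(s[k],3).tolist() for k in('time','position','ee_rot','contact_force','opening')})
for c in('top','side'):
    im=optics.read_camera(c); cv2.imwrite(f'pics/{c}0.png',im[:,:,::-1])
    i=optics.camera_info(c); print(c,np.round(i['mtx'],1).tolist(),np.round(i['R'],3).tolist(),np.round(i['t'],3).tolist())
    for n in('red_touch','white_touch','green_touch','frame','action_box'):
        for d in optics.trace(c,n)[:2]:
            v,u=np.nonzero(d['pixels']); print(c,n,round(d['conf'],2),d['rect'],u.mean().round(1),v.mean().round(1),len(u))
E
```

```text
{'time': 0.0, 'position': [0.261, 0.595, 0.302], 'ee_rot': [[-0.916, 0.401, -0.001], [0.401, 0.916, -0.002], [-0.0, -0.002, -1.0]], 'contact_force': [0.326, -0.066, -0.009], 'opening': 0.997}
top [[612.3, 0.0, 322.5], [0.0, 612.3, 241.7], [0.0, 0.0, 1.0]] [[0.024, -0.999, 0.028], [-0.982, -0.029, -0.187], [0.188, -0.023, -0.982]] [-0.027, 0.584, 1.673]
top red_touch 0.58 [287.5, 219.0, 306.7, 261.7] 299.7 232.5 90
top white_touch 0.35 [241.6, 194.9, 347.0, 293.4] 294.5 243.8 6546
top green_touch 0.64 [300.0, 226.3, 318.7, 268.1] 309.6 243.3 47
top frame 0.74 [242.8, 195.7, 346.4, 293.4] 294.6 243.5 3135
top action_box 0.87 [243.8, 195.4, 347.4, 292.6] 294.7 243.8 6569
side [[537.1, 0.0, 313.8], [0.0, 537.1, 253.5], [0.0, 0.0, 1.0]] [[0.879, -0.476, 0.009], [-0.245, -0.47, -0.848], [0.408, 0.743, -0.53]] [-0.527, 0.221, 1.163]
side green_touch 0.62 [273.2, 262.4, 321.7, 267.3] 297.0 263.3 124
side green_touch 0.54 [276.7, 265.5, 326.6, 274.1] 286.2 271.1 97
side frame 0.93 [255.4, 231.9, 344.9, 286.7] 296.9 259.4 2462
side action_box 0.57 [249.6, 231.8, 345.4, 301.3] 296.3 266.6 5132
side action_box 0.42 [421.4, 356.6, 482.6, 398.1] 451.1 375.7 1872
```

View pics/top0.png

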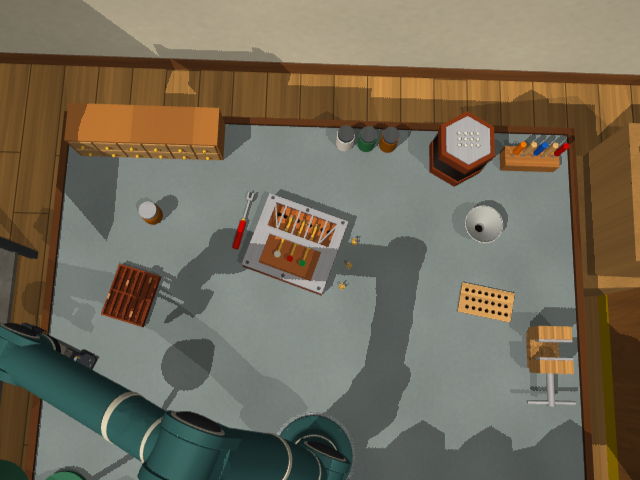

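View pics/side0.png

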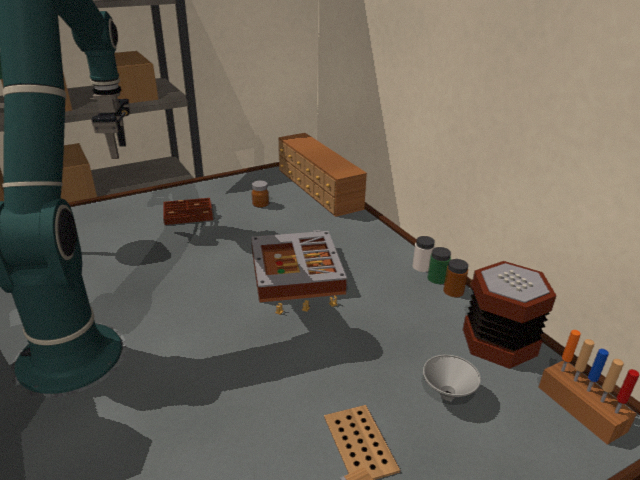

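The top view shows the box centred at about (295,243). The felts are white (277,254), red (290,258) and green (303,263), so red is the middle lever. Next I'll enlarge both views and find the felts by colour.

```bash
cat > h.py <<'E'
import numpy as np,cv2
from station import bot,optics
from scipy.optimize import least_squares
def proj(c,X):
    i=optics.camera_info(c); p=np.asarray(X)@np.array(i['R']).T+np.array(i['t']); q=p@np.array(i['mtx']).T; return q[:,:2]/q[:,2:]
def ray(c,uv,z):
    i=optics.camera_info(c);R=np.array(i['R']);C=-R.T@np.array(i['t']);d=R.T@np.linalg.solve(np.array(i['mtx']),[*uv,1]);return C+d*(z-C[2])/d[2]
def felt(im,col,rect):
    l,t,r,b=rect; hsv=cv2.cvtColor(im,cv2.COLOR_RGB2HSV); h,s,v=[hsv[...,k].astype(int) for k in range(3)]
    m={'red':((h<4)|(h>174))&(s>190)&(v>90),'green':(h>45)&(h<85)&(s>100)}[col]
    k=np.zeros(m.shape,bool);k[t:b,l:r]=True; v,u=np.nonzero(m&k); return (u.mean(),v.mean(),len(u)) if len(u) else None
E
python3 - <<'E'
from h import *
for c,(l,t,r,b) in {'top':(235,185,355,305),'side':(245,225,355,310)}.items():
    im=cv2.imread(f'pics/{c}0.png'); rgb=im[:,:,::-1].copy()
    for col in('red','green'):
        f=felt(rgb,col,(255,235,320,280)); print(c,col,f, f and ray(c,f[:2],.033).round(4))
    cv2.imwrite(f'pics/{c}_crop.png',cv2.resize(im[t:b,l:r],None,fx=5,fy=5,interpolation=cv2.INTER_CUBIC))
E
python3 -c "
import cv2,numpy as np
a=cv2.imread('pics/top_crop.png');b=cv2.imread('pics/side_crop.png')
cv2.imwrite('pics/a1.png',a)"
```

```text
top red (np.float64(289.3333333333333), np.float64(258.125), 24) [0.5385 0.0814 0.033 ]
top green (np.float64(301.93548387096774), np.float64(262.5806451612903), 31) [0.5268 0.0452 0.033 ]
side red (np.float64(279.1875), np.float64(263.0), 16) [0.5365 0.0778 0.033 ]
side green (np.float64(280.5), np.float64(270.6363636363636), 22) [0.524  0.0434 0.033 ]
```

View pics/top_crop.png

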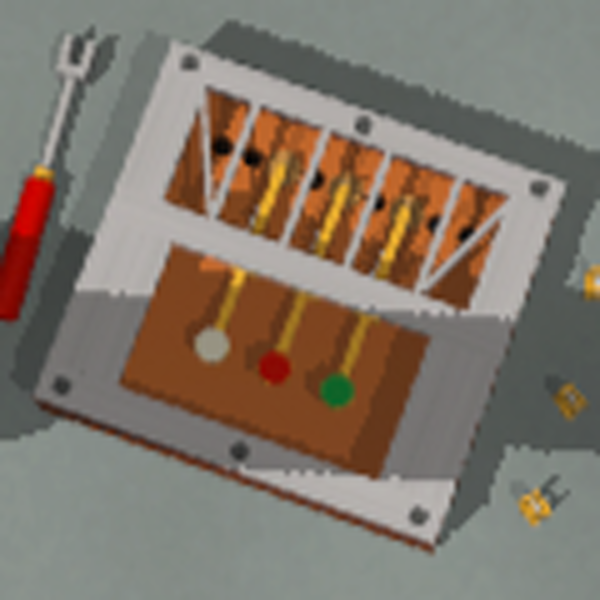

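View pics/side_crop.png

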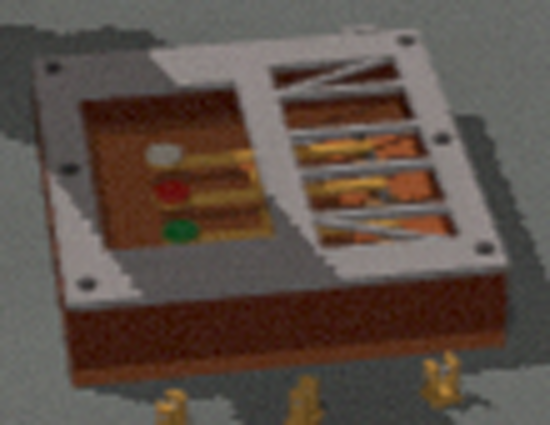

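The crops show the open window and the felts clearly: white (212,345), red (275,367) and green (337,390) in the top crop. Now I'll fit the box pose from the frame corners and felts in both views.

```bash
python3 - <<'E'
from h import *
A=[.11,-.11];F=[[.11,.12,.051],[.11,-.12,.051],[-.11,-.12,.051],[-.11,.12,.051],[-.045,.038,.033],[-.045,0,.033],[-.045,-.038,.033]]
F=np.array(F)
obs={'top':np.array([[175,40],[567,185],[435,543],[38,400],[212,345],[275,367],[337,390]])/5+[234.6,184.6],
'side':np.array([[35,58],[420,30],[507,268],[68,305],[164,154],[172,190],[180,231]])/5+[244.6,224.6]}
obs['side'][:4]=obs['side'][[1,2,3,0]]
W=lambda p:np.c_[F[:,0]*np.cos(p[2])-F[:,1]*np.sin(p[2])+p[0],F[:,0]*np.sin(p[2])+F[:,1]*np.cos(p[2])+p[1],F[:,2]]
for cs in(['top'],['side'],['top','side']):
    f=lambda p:np.concatenate([(proj(c,W(p))-obs[c]).ravel() for c in cs])
    r=least_squares(f,[.58,.08,-.3],loss='soft_l1'); print(cs,r.x.round(4),np.abs(r.fun).max().round(2),W(r.x)[5].round(4))
    print(r.fun.reshape(-1,2).round(1).tolist())
s=bot.observe();R=s['ee_rot'];print('tool yaw of y axis',np.arctan2(R[1][1],R[0][1]))
E
```

```text
['top'] [ 0.581   0.0658 -0.325 ] 0.97 [0.5384 0.0802 0.033 ]
[[-0.2, 0.2], [0.2, -0.4], [0.2, 0.3], [-1.0, -0.6], [0.2, 0.0], [0.1, 0.2], [0.3, 0.2]]
['side'] [ 0.5792  0.0635 -0.3351] 0.64 [0.5367 0.0783 0.033 ]
[[-0.0, 0.1], [0.3, -0.3], [-0.6, -0.1], [-0.3, 0.0], [0.3, -0.1], [0.2, 0.3], [0.1, 0.0]]
['top', 'side'] [ 0.5804  0.0653 -0.329 ] 0.95 [0.5378 0.0798 0.033 ]
[[0.1, 0.3], [0.4, 0.0], [0.1, 0.7], [-0.9, -0.6], [0.3, 0.2], [0.3, 0.4], [0.4, 0.4], [-0.3, -0.4], [0.5, -1.0], [-0.2, -0.5], [-0.4, -0.2], [0.3, -0.4], [0.3, -0.1], [0.3, -0.4]]
tool yaw of y axis 1.157918578691394
```

Red is the middle touch, at about (0.538, 0.080), and the box yaw is -0.328. I'll go in with the fingers shut and the jaw axis along the box's x, which gives the most clearance to the neighbouring levers. First I'll travel high.

```bash
python3 -m pendant '[{"claw":-1,"dx":-35,"dy":-28},{"claw":-1,"dx":-35,"dy":-28},{"claw":-1,"dx":-35,"dy":-28},{"claw":-1,"dx":-35,"dy":-28},{"claw":-1,"dx":-35,"dy":-28},{"claw":-1,"dx":-35,"dy":-28},{"claw":-1,"dx":-35,"dy":-28},{"claw":-1,"dx":-35,"dy":-28}]' 5
python3 -m pendant '[{"claw":-1,"turn":0.149},{"claw":-1,"turn":0.149},{"claw":-1,"turn":0.149},{"claw":-1,"turn":0.149},{"claw":-1,"turn":0.149},{"claw":-1,"turn":0.149},{"claw":-1,"turn":0.149},{"claw":-1,"turn":0.149}]'
cat >> h.py <<'E'
BOX=np.array([.5804,.0653]);YAW=-.328
def go(bx=-.053,by=0.,ztip=None):
    s=bot.observe();R=np.array(s['ee_rot']);p=np.array(s['position']);tip=p+.088*R[:,2]
    c,sn=np.cos(YAW),np.sin(YAW); g=np.array([BOX[0]+c*bx-sn*by,BOX[1]+sn*bx+c*by,tip[2] if ztip is None else ztip])
    y=np.arctan2(R[1,1],R[0,1]); print('t',s['time'],'tip',tip.round(4),'d tool mm',(R.T@(g-tip)*1e3).round(1),'turn',round(y-YAW,3),'F',np.round(s['contact_force'],2),'op',round(s['opening'],3))
    print('tip in box mm',((tip[:2]-BOX)@np.array([[c,-sn],[sn,c]])*1e3).round(1), 'tilt',R[:,2].round(3))
E
python3 -c "
from h import *
go()"
```

```text
t 0.6 tip [0.2608 0.5954 0.2147] d tool mm [-452.6 -361.8    0. ] turn 1.486 F [ 0.43 -0.31 -0.01] op 1.0
tip in box mm [-473.3  398.9] tilt [ 0.  0. -1.]invalid input at $[0]: expected keys claw, dx, dy, dz, turn
invalid input at $[0]: expected keys claw, dx, dy, dz, turn
```

All keys are needed in every row.

```bash
python3 -m pendant '[{"claw":-1,"dx":-36,"dy":-29,"dz":0,"turn":0},{"claw":-1,"dx":-36,"dy":-29,"dz":0,"turn":0},{"claw":-1,"dx":-36,"dy":-29,"dz":0,"turn":0},{"claw":-1,"dx":-36,"dy":-29,"dz":0,"turn":0},{"claw":-1,"dx":-36,"dy":-29,"dz":0,"turn":0},{"claw":-1,"dx":-36,"dy":-29,"dz":0,"turn":0},{"claw":-1,"dx":-36,"dy":-29,"dz":0,"turn":0},{"claw":-1,"dx":-36,"dy":-29,"dz":0,"turn":0}]' 5
python3 -m pendant '[{"claw":-1,"dx":0,"dy":0,"dz":0,"turn":0.149},{"claw":-1,"dx":0,"dy":0,"dz":0,"turn":0.149},{"claw":-1,"dx":0,"dy":0,"dz":0,"turn":0.149},{"claw":-1,"dx":0,"dy":0,"dz":0,"turn":0.149},{"claw":-1,"dx":0,"dy":0,"dz":0,"turn":0.149},{"claw":-1,"dx":0,"dy":0,"dz":0,"turn":0.149},{"claw":-1,"dx":0,"dy":0,"dz":0,"turn":0.149},{"claw":-1,"dx":0,"dy":0,"dz":0,"turn":0.149}]'
python3 -c "
from h import *
go()"
```

```text
time: 1.4
position: [0.4337, 0.2635, 0.3018]
ee_rot: [[-0.922, 0.388, 0.0], [0.388, 0.922, 0.006], [0.002, 0.006, -1.0]]
contact_force: [1.1, 0.4, -0.2]
opening: 0.326
time: 2.2
position: [0.439, 0.2536, 0.3041]
ee_rot: [[0.032, 0.999, 0.004], [0.999, -0.032, 0.007], [0.007, 0.004, -1.0]]
contact_force: [-0.6, 0.1, 1.0]
opening: 0.003
t 2.2 tip [0.4394 0.2542 0.2161] d tool mm [-168.8   96.4   -0.8] turn 0.296 F [-0.63  0.06  1.01] op 0.003
tip in box mm [-194.4  133.4] tilt [ 0.004  0.007 -1.   ]
```

```bash
python3 -m pendant '[{"claw":-1,"dx":0,"dy":0,"dz":0,"turn":0.149},{"claw":-1,"dx":0,"dy":0,"dz":0,"turn":0.147},{"claw":-1,"dx":-33,"dy":35,"dz":0,"turn":0},{"claw":-1,"dx":-33,"dy":35,"dz":0,"turn":0},{"claw":-1,"dx":-33,"dy":35,"dz":0,"turn":0},{"claw":-1,"dx":-33,"dy":30,"dz":20,"turn":0}]'
python3 -c "
from h import *
go()"
```

```text
time: 2.8
position: [0.5258, 0.0893, 0.2861]
ee_rot: [[0.313, 0.95, 0.012], [0.95, -0.313, 0.013], [0.016, 0.007, -1.0]]
contact_force: [-0.8, 0.3, 0.0]
opening: 0.006
t 2.8 tip [0.5268 0.0905 0.1981] d tool mm [-6.6  5.8 -0.1] turn 0.009 F [-0.76  0.34  0.04] op 0.006
tip in box mm [-58.9   6.6] tilt [ 0.012  0.013 -1.   ]
```

```bash
python3 -m pendant '[{"claw":-1,"dx":-6,"dy":5,"dz":30,"turn":0.009},{"claw":-1,"dx":0,"dy":0,"dz":35,"turn":0},{"claw":-1,"dx":0,"dy":0,"dz":30,"turn":0},{"claw":-1,"dx":0,"dy":0,"dz":15,"turn":0},{"claw":-1,"dx":0,"dy":0,"dz":0,"turn":0}]'
python3 - <<'E'
from h import *
go()
a=[cv2.resize(optics.read_camera(c)[t:t+150,l:l+130,::-1],None,fx=3,fy=3,interpolation=cv2.INTER_CUBIC) for c,l,t in(('top',230,170),('side',240,175))]
cv2.imwrite('pics/near.png',np.hstack(a)); go()
E
```

```text
time: 3.3
position: [0.5332, 0.0739, 0.1725]
ee_rot: [[0.336, 0.942, 0.016], [0.942, -0.336, 0.011], [0.015, 0.011, -1.0]]
contact_force: [-0.6, -0.4, 0.7]
opening: 0.002
t 3.3 tip [0.5346 0.0748 0.0846] d tool mm [ 5.7 -6.7  0. ] turn -0.014 F [-0.58 -0.37  0.67] op 0.002
tip in box mm [-46.4  -5.8] tilt [ 0.016  0.011 -1.   ]
t 3.4 tip [0.536  0.0752 0.0866] d tool mm [ 4.9 -7.9 -0. ] turn -0.014 F [0.57 0.23 0.2 ] op 0.007
tip in box mm [-45.2  -5. ] tilt [ 0.019  0.012 -1.   ]
```

View pics/near.png

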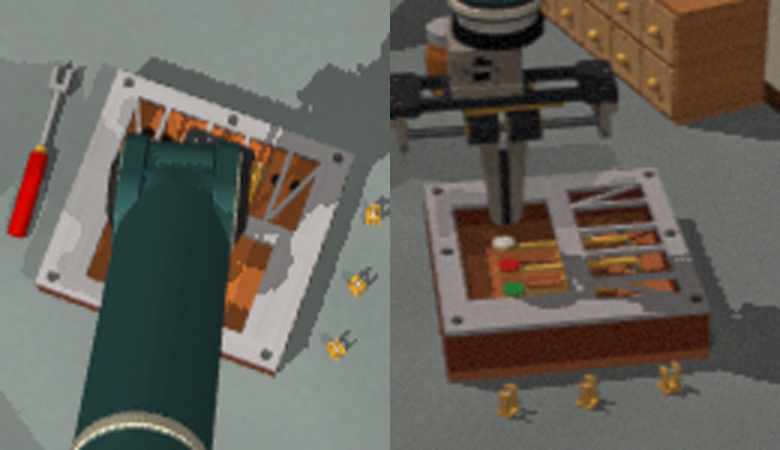

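In the side view the closed fingers hang over the window, with the tip at about (279,249). The top view is blocked by the arm. I'll correct the offset, check the projected tip against the picture, and come down a bit.

```bash
python3 -m pendant '[{"claw":-1,"dx":5,"dy":-8,"dz":0,"turn":-0.014},{"claw":-1,"dx":0,"dy":0,"dz":5,"turn":0},{"claw":-1,"dx":0,"dy":0,"dz":5,"turn":0},{"claw":-1,"dx":0,"dy":0,"dz":5,"turn":0},{"claw":-1,"dx":0,"dy":0,"dz":0,"turn":0}]'
python3 - <<'E'
from h import *
go()
im=optics.read_camera('side')[:,:,::-1].copy()
s=bot.observe();R=np.array(s['ee_rot']);p=np.array(s['position'])
C=[p+R@[x,y,.088] for x,y in((.01,.018),(.01,-.018),(-.01,-.018),(-.01,.018))]
P=proj('side',C);im=cv2.resize(im[200:320,230:370],None,fx=5,fy=5,interpolation=cv2.INTER_CUBIC)
cv2.polylines(im,[((P-[230,200]+.5)*5).astype(np.int32)],True,(255,255,0),1)
cv2.imwrite('pics/near2.png',im)
E
```

```text
time: 3.9
position: [0.5302, 0.0841, 0.1625]
ee_rot: [[0.319, 0.947, 0.026], [0.948, -0.319, 0.015], [0.022, 0.02, -1.0]]
contact_force: [-0.7, 0.2, -0.7]
opening: 0.006
t 3.9 tip [0.5325 0.0854 0.0746] d tool mm [-3.6 -1.2 -0.1] turn 0.003 F [-0.68  0.24 -0.7 ] op 0.006
tip in box mm [-51.8   3.6] tilt [ 0.026  0.015 -1.   ]
```

View pics/near2.png

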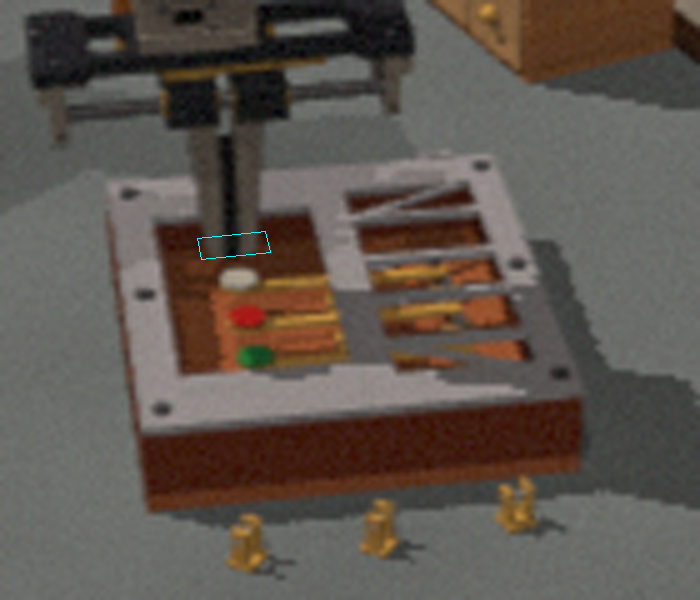

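The projected fingertip outline matches the picture; the real tips are a little narrower. Next I'll centre laterally and descend.

```bash
python3 -m pendant '[{"claw":-1,"dx":-3,"dy":0,"dz":0,"turn":0},{"claw":-1,"dx":0,"dy":0,"dz":0,"turn":0},{"claw":-1,"dx":0,"dy":0,"dz":5,"turn":0},{"claw":-1,"dx":0,"dy":0,"dz":0,"turn":0}]'
python3 -c "
from h import *
go(-.051)"
```

```text
time: 4.35
position: [0.5298, 0.0806, 0.1576]
ee_rot: [[0.32, 0.947, 0.027], [0.947, -0.32, 0.015], [0.023, 0.021, -1.0]]
contact_force: [-0.0, 0.1, -0.3]
opening: 0.003
t 4.35 tip [0.5322 0.0819 0.0696] d tool mm [-0.2 -0.  -0. ] turn 0.002 F [-0.01  0.11 -0.33] op 0.003
tip in box mm [-51.    0.2] tilt [ 0.027  0.015 -1.   ]
```

```bash
python3 -m pendant '[{"claw":-1,"dx":0,"dy":0,"dz":6,"turn":0},{"claw":-1,"dx":0,"dy":0,"dz":6,"turn":0},{"claw":-1,"dx":0,"dy":0,"dz":6,"turn":0},{"claw":-1,"dx":0,"dy":0,"dz":6,"turn":0},{"claw":-1,"dx":0,"dy":0,"dz":0,"turn":0}]'
python3 -c "
from h import *
go(-.051)"
```

```text
time: 4.85
position: [0.5303, 0.081, 0.1309]
ee_rot: [[0.32, 0.947, 0.026], [0.947, -0.32, 0.014], [0.022, 0.02, -1.0]]
contact_force: [0.3, 0.2, -0.2]
opening: 0.006
t 4.85 tip [0.5326 0.0822 0.0429] d tool mm [-0.6 -0.3 -0. ] turn 0.002 F [ 0.31  0.17 -0.21] op 0.006
tip in box mm [-50.7   0.6] tilt [ 0.026  0.014 -1.   ]
```

```bash
for i in 1; do python3 -m pendant '[{"claw":-1,"dx":0,"dy":0,"dz":3,"turn":0},{"claw":-1,"dx":0,"dy":0,"dz":3,"turn":0},{"claw":-1,"dx":0,"dy":0,"dz":3,"turn":0},{"claw":-1,"dx":0,"dy":0,"dz":0,"turn":0}]'; done
python3 -m pendant '[{"claw":-1,"dx":0,"dy":0,"dz":2,"turn":0},{"claw":-1,"dx":0,"dy":0,"dz":0,"turn":0}]'
python3 -c "
from h import *
go(-.051)"
```

```text
time: 5.25
position: [0.5307, 0.0811, 0.1211]
ee_rot: [[0.32, 0.947, 0.026], [0.947, -0.32, 0.014], [0.022, 0.02, -1.0]]
contact_force: [-0.6, 0.2, 1.2]
opening: 0.008
time: 5.45
position: [0.5307, 0.0812, 0.1192]
ee_rot: [[0.32, 0.947, 0.026], [0.947, -0.32, 0.015], [0.022, 0.02, -1.0]]
contact_force: [-0.9, -1.4, 1.6]
opening: 0.004
t 5.45 tip [0.533  0.0825 0.0312] d tool mm [-1.  -0.6 -0. ] turn 0.002 F [-0.86 -1.36  1.64] op 0.004
tip in box mm [-50.4   1. ] tilt [ 0.026  0.015 -1.   ]
```

Contact is felt at about 33 mm. I'll keep pressing toward 24 mm, watching for the rise in force at the stop.

```bash
python3 -m pendant '[{"claw":-1,"dx":0,"dy":0,"dz":2,"turn":0},{"claw":-1,"dx":0,"dy":0,"dz":2,"turn":0},{"claw":-1,"dx":0,"dy":0,"dz":0,"turn":0}]'
python3 -m pendant '[{"claw":-1,"dx":0,"dy":0,"dz":2,"turn":0},{"claw":-1,"dx":0,"dy":0,"dz":0,"turn":0}]'
python3 -m pendant '[{"claw":-1,"dx":0,"dy":0,"dz":1,"turn":0},{"claw":-1,"dx":0,"dy":0,"dz":0,"turn":0}]'
python3 - <<'E'
from h import *
go(-.051)
im=optics.read_camera('side')[:,:,::-1]
cv2.imwrite('pics/press.png',cv2.resize(im[220:310,240:360],None,fx=6,fy=6,interpolation=cv2.INTER_CUBIC))
E
```

```text
time: 5.75
position: [0.5307, 0.0812, 0.1153]
ee_rot: [[0.32, 0.947, 0.026], [0.947, -0.32, 0.015], [0.022, 0.02, -1.0]]
contact_force: [-0.6, 0.0, 2.6]
opening: 0.005
time: 5.95
position: [0.5307, 0.0812, 0.1132]
ee_rot: [[0.32, 0.947, 0.026], [0.947, -0.32, 0.015], [0.022, 0.02, -1.0]]
contact_force: [-1.2, 0.1, 3.0]
opening: 0.006
time: 6.15
position: [0.5307, 0.0812, 0.1125]
ee_rot: [[0.32, 0.947, 0.026], [0.947, -0.32, 0.015], [0.023, 0.02, -1.0]]
contact_force: [-2.5, 0.4, 5.2]
opening: 0.002
t 6.15 tip [0.533  0.0826 0.0245] d tool mm [-1.1 -0.6 -0. ] turn 0.002 F [-2.51  0.41  5.24] op 0.002
tip in box mm [-50.4   1.1] tilt [ 0.026  0.015 -1.   ]
```

View pics/press.png

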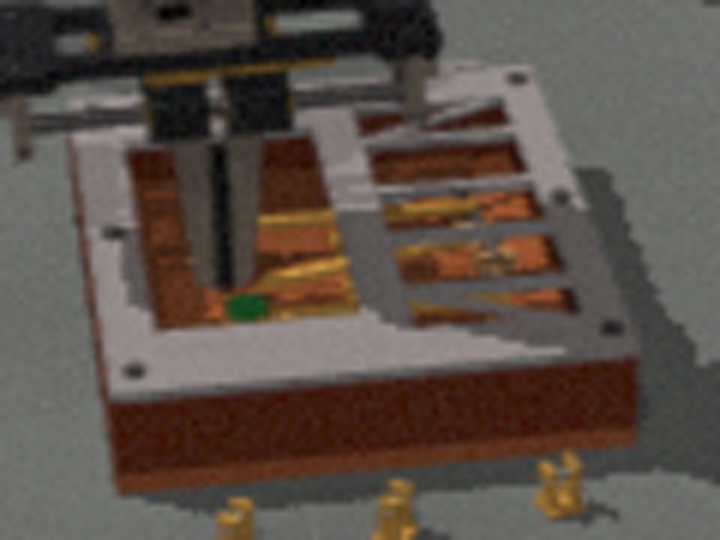

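The red lever is tilted under the tips while white and green sit at rest, and the force has begun to rise. A little more travel will confirm the stop.

```bash
python3 -m pendant '[{"claw":-1,"dx":0,"dy":0,"dz":0.7,"turn":0},{"claw":-1,"dx":0,"dy":0,"dz":0,"turn":0}]'
python3 -c "
from h import *
go(-.051)"
```

```text
time: 6.4
position: [0.5308, 0.0812, 0.1125]
ee_rot: [[0.32, 0.947, 0.026], [0.947, -0.32, 0.016], [0.023, 0.019, -1.0]]
contact_force: [-1.2, -0.8, 5.2]
opening: 0.004
t 6.4 tip [0.533  0.0826 0.0245] d tool mm [-1.1 -0.6 -0. ] turn 0.002 F [-1.16 -0.79  5.24] op 0.004
tip in box mm [-50.4   1.1] tilt [ 0.026  0.016 -1.   ]
```

Zero rows reset the push to the measured pose, so I'll finish with a pushing row.

```bash
python3 -m pendant '[{"claw":-1,"dx":0,"dy":0,"dz":1.2,"turn":0},{"claw":-1,"dx":0,"dy":0,"dz":1.2,"turn":0}]'
python3 -c "
from h import *
go(-.051)"
```

```text
time: 6.6
position: [0.5309, 0.0812, 0.1116]
ee_rot: [[0.32, 0.947, 0.025], [0.947, -0.32, 0.017], [0.024, 0.019, -1.0]]
contact_force: [-5.0, 0.2, 17.2]
opening: 0.002
t 6.6 tip [0.5331 0.0826 0.0236] d tool mm [-1.2 -0.7 -0. ] turn 0.002 F [-5.02  0.2  17.19] op 0.002
tip in box mm [-50.3   1.2] tilt [ 0.025  0.017 -1.   ]
```

At 17 N the lever is firmly on its stop. Now I'll lift clear so it springs fully back.

```bash
python3 -m pendant '[{"claw":-1,"dx":0,"dy":0,"dz":-3,"turn":0},{"claw":-1,"dx":0,"dy":0,"dz":-4,"turn":0},{"claw":-1,"dx":0,"dy":0,"dz":-4,"turn":0},{"claw":-1,"dx":0,"dy":0,"dz":-4,"turn":0},{"claw":-1,"dx":0,"dy":0,"dz":-4,"turn":0},{"claw":-1,"dx":0,"dy":0,"dz":0,"turn":0},{"claw":-1,"dx":0,"dy":0,"dz":0,"turn":0},{"claw":-1,"dx":0,"dy":0,"dz":0,"turn":0}]'
python3 - <<'E'
from h import *
go(-.051)
im=optics.read_camera('side')[:,:,::-1]
cv2.imwrite('pics/up.png',cv2.resize(im[220:310,240:360],None,fx=6,fy=6,interpolation=cv2.INTER_CUBIC))
E
```

```text
time: 7.4
position: [0.531, 0.081, 0.1319]
ee_rot: [[0.32, 0.947, 0.027], [0.947, -0.32, 0.017], [0.025, 0.02, -0.999]]
contact_force: [0.7, 0.3, -0.1]
opening: 0.007
t 7.4 tip [0.5334 0.0825 0.0439] d tool mm [-1.1 -1.  -0. ] turn 0.002 F [ 0.7   0.34 -0.1 ] op 0.007
tip in box mm [-50.    1.1] tilt [ 0.027  0.017 -0.999]
```

View pics/up.png

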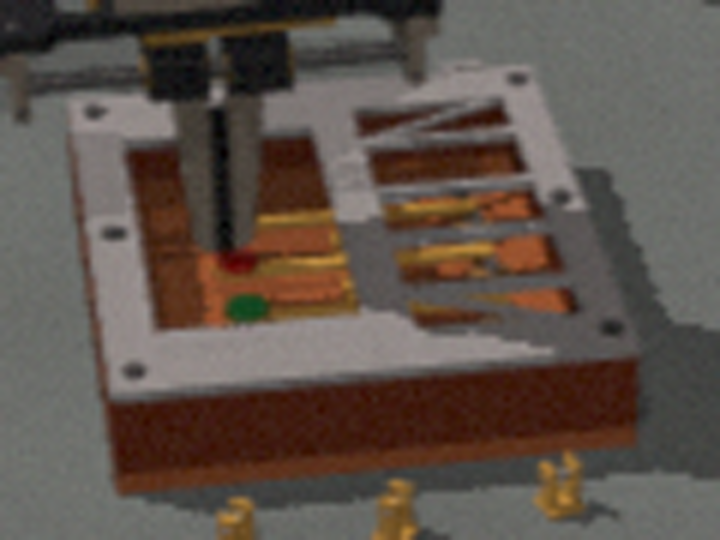

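The lever is level again, with the red felt at about (238,262) clear of the tips and the force at zero. Now the second press.

```bash
python3 -m pendant '[{"claw":-1,"dx":-1,"dy":-1,"dz":3,"turn":0},{"claw":-1,"dx":0,"dy":0,"dz":3,"turn":0},{"claw":-1,"dx":0,"dy":0,"dz":3,"turn":0},{"claw":-1,"dx":0,"dy":0,"dz":2,"turn":0},{"claw":-1,"dx":0,"dy":0,"dz":2,"turn":0},{"claw":-1,"dx":0,"dy":0,"dz":2,"turn":0},{"claw":-1,"dx":0,"dy":0,"dz":0,"turn":0}]'
python3 -c "
from h import *
go(-.051)"
```

```text
time: 8.15
position: [0.5295, 0.0805, 0.115]
ee_rot: [[0.32, 0.947, 0.025], [0.947, -0.32, 0.017], [0.024, 0.019, -1.0]]
contact_force: [-0.4, -0.3, 2.7]
opening: 0.002
t 8.15 tip [0.5317 0.082  0.027 ] d tool mm [-0.2  0.4  0. ] turn 0.002 F [-0.39 -0.33  2.71] op 0.002
tip in box mm [-51.4   0.2] tilt [ 0.025  0.017 -1.   ]
```

```bash
python3 -m pendant '[{"claw":-1,"dx":0,"dy":0,"dz":1.5,"turn":0},{"claw":-1,"dx":0,"dy":0,"dz":1.2,"turn":0},{"claw":-1,"dx":0,"dy":0,"dz":1,"turn":0}]'
python3 - <<'E'
from h import *
go(-.051)
im=optics.read_camera('side')[:,:,::-1]
cv2.imwrite('pics/hold.png',cv2.resize(im[220:310,240:360],None,fx=6,fy=6,interpolation=cv2.INTER_CUBIC))
for _ in range(4): optics.read_camera('side')
go(-.051)
E
```

```text
time: 8.45
position: [0.5297, 0.0806, 0.1118]
ee_rot: [[0.32, 0.947, 0.025], [0.947, -0.32, 0.017], [0.024, 0.018, -1.0]]
contact_force: [-3.3, 0.3, 11.4]
opening: 0.006
t 8.45 tip [0.5319 0.0821 0.0238] d tool mm [-0.3  0.3 -0. ] turn 0.002 F [-3.29  0.27 11.38] op 0.006
tip in box mm [-51.3   0.3] tilt [ 0.025  0.017 -1.   ]
t 8.7 tip [0.5319 0.0821 0.024 ] d tool mm [-0.3  0.3 -0. ] turn 0.002 F [-3.09 -0.15  9.19] op 0.005
tip in box mm [-51.3   0.3] tilt [ 0.025  0.017 -1.   ]
```

View pics/hold.png

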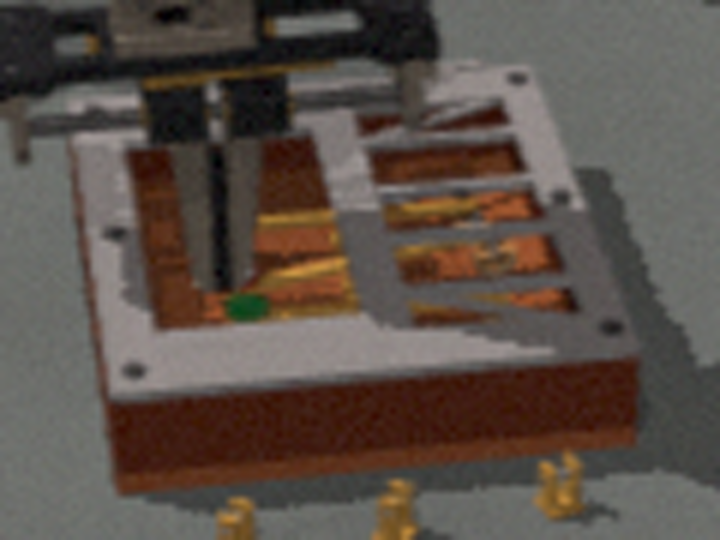

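It is held on the stop at about 9–11 N, with the red lever tilted and its pad up, and the other two levers at rest. Handing in now.

```bash
python3 -c "
from h import *
print(bot.finish_job()); go(-.051)"
```

```text
the job is handed in; nothing more can be done
None
the job is handed in; nothing more can be done
```

I pressed the red lever down to its stop, let it spring back up, then pressed it down again. I handed the job in at about 8.7 s with the closed fingertips still holding it down.

- **First press:** the force peaked at about 17 N on the stop. That is a firmer push than the second one, but well below the 40 N limit.
- **Release:** I lifted the tips clear. The picture shows the lever level again with a gap under the fingertips, and the force read zero.
- **Final hold:** the force eased from 11.4 N to 9.2 N over 0.25 s, still well above the roughly 3 N that holds the lever right down. The tip was at about 24 mm, 9 mm below the resting height of the felt, and the picture shows the pad lifted.
- **Other levers, frame and loose things:** the green lever and what shows of the white one look at rest, the fingers stayed inside the window, and the spare posts look unmoved. I did not re-check the other loose things at the end. The arm blocked the top camera's view of the touches, so the checks during pressing used the side camera and the force reading.

No check failed. The two cameras put the red touch about 2–4 mm apart, and I used a combined fit of both.

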